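# Lock a lens into a spring-loaded bayonet mount

## Task

Fit the loose lens, nose down, into the bayonet mount on the bench: feel lightly for the slots, press it down against the spring, turn it clockwise seen from above until its pins stand under the notches and let it spring up into them. Never lean hard on the mount or tip the lens over; leave it locked, upright and let go, and do not disturb the other things on the bench.

Things in the scene. Friction and masses are not known exactly. Their poses are not given: they have to be found in the camera images.
- lens: The lens, on the bench, upright on its nose, 73 mm tall, about 0.15 kg. Origin: centre of the nose's underside; z up its axis; x along its cross pins (half a turn about z is the same). Bare metal nose and spigot 25 mm in diameter, tapered to 21 mm in the lowest 5 mm; dark flange 42 mm in diameter at z = 32 to 36 mm; black ribbed barrel above.
- lens_grip (a point): On the lens's axis, 53 mm above its origin: mid-height of the round barrel, 36 mm in diameter (z = 36 to 70 mm), gripped from above at any yaw. On its top a thin raised metal line lies along the lens's x axis, in line with the pins.
- lens_pins (a point): On the lens's axis, 10.5 mm above its origin, at the height of two round steel cross pins, 5 mm thick (z = 8 to 13 mm), that stick out along +x and -x to 19.5 mm from the axis.
- mount: Bayonet mount fixed to the bench: grey base plate 124 mm (x) by 80 mm (y), 10 mm thick, with an upright aluminium tube in its middle, 66 mm outside, bore 44 mm. Origin: centre of the plate's underside; z up the bore. Lens origin above the mount's: 38 mm with pins resting on the lip, 34 mm dropped through the slots onto the plunger, 27 mm or less to clear the ridge, 30 mm when locked.
- mount_mouth (a point): Centre of the tube's open mouth, on the bore's axis, 56 mm above the mount's origin.
- mount_lip (a point): On the bore's axis, 46 mm above the mount's origin, at the top of the steel lip inside: 30.4 mm hole for the spigot and two slots, 8.5 mm wide, facing each other, for the pins. The lip is clamped, but clocked anew each time: the line through its slots lies within 0.5 rad either side of the mount's x axis, at an angle not given, to be felt (or seen down the bore).
- plunger (a joint): Sprung steel disc, 24 mm in diameter, in the bore, on which the nose stands. 0 = up, grows as pressed, stop at 0.009 m; 0.004 with the lens locked. 4 N at 0 and 0.8 N more per mm. Below the lip the pins turn only clockwise (from above), under a ridge 6 mm deep, to notches 0.84 rad from the slots, with a solid stop behind them; let up, the pins rise there to 3 mm under the lip's top.
- lens_can: bystander: dark lens storage can with a screw cap, 39 mm across, 52 tall, standing upright; origin at the centre of its underside
- eyepiece: bystander: spare black microscope eyepiece, 31 mm across, 43 tall, wider at its upper part, standing upright; origin at the centre of its underside
- loupe: bystander: low black loupe ring, 34 mm across, 21 tall; origin at the centre of its underside
- screw_tin: bystander: flat round grey screw tin, 64 mm across, 28 tall; origin at the centre of its underside
Things that resemble listed ones, but are neither listed nor needed, are in the scene too. Leave any red look-alike of the lens alone.

How it is judged:
On the way, in this order (a step that is already met when the one before it is completed fails the run):
1. the lens is lifted from the bench (height (world z) of lens above 0.03 m), for 0.1 s.
2. the lens, in the mount, presses the plunger down at least 6 mm (value of joint plunger above 0.006 m and horizontal distance between lens and mount_mouth below 0.005 m), for 0.1 s.
At the end, for the whole second after the job is handed in: The lens is locked in the mount and at rest: its origin 28.5 to 31.8 mm above the mount's origin (the pins up in the notches, not under the ridge or in the slots), within 5 mm of the bore's axis, upright within 0.1 rad, still holding the spring plunger down by more than 2.2 mm (z of lens in the frame of mount between 0.0285 and 0.0318 m and horizontal distance between lens and mount_mouth below 0.005 m and angle between lens's own z axis and vertical below 0.1 rad and linear speed of lens below 0.02 m/s and value of joint plunger above 0.0022 m); the robot touches nothing.
It fails at once if the lens is forced against the mount with over 80 N (the spring needs less than 12 N) (contact force between lens and mount above 80 N).
It fails at once if a bystander (lens can, eyepiece, loupe, screw tin) is moved by more than 20 mm (distance of any of lens_can, eyepiece, loupe, screw_tin from where it was at the start of the episode above 0.02 m).
It fails at once if the lens is tipped over (more than 0.8 rad from upright) (angle between lens's own z axis and vertical above 0.8 rad).
It also fails if it takes over 64 s, if anything falls off the work surface, if the arm or the gripper's body presses on something with over 40 N, if the wrist force passes 120 N, or if a joint passes its speed limit or range.

## Robot

A 7-joint arm with a two-finger parallel gripper is mounted at the origin on a cart in front of the work surface, level with it; the furniture and walls round the work are solid. World frame = base frame: x ahead of the robot, y to its left, z up, the work surface at z = 0. Lengths are in m, angles in rad, forces in N, time in s.
With the tool pointing down it reaches from about 0.4 to 0.85 m from the base axis. Payload 10.4 kg.
Tool frame: the origin (TCP) lies midway between the tips of the shut fingers; the grasp point (between the pads) lies 19 mm behind it (manip.tcp_to_grasp is the distance from the TCP to the grasp point, in m); z points along the fingers, y is the line along which they close (so a half turn about z gives the same grasp; the last joint's range is limited). The gripper opens to 85 mm and grips with 20 to 120 N. Pads are 22 mm wide; open, the fingers measure 114 mm over their backs; the gripper's body (76 mm by 85 mm) begins 54 mm behind the grasp point. The pads swing forward as they close: fully open they stand 13 mm farther back than shut.
Start: joints at [1.304, 0.332, -0.065, 1.46, 0.022, 1.35, -0.088], TCP at [0.151, -0.607, 0.231] pointing down, gripper open.
Joint ranges: [-2.6, 2.6], [-0.5, 2.12], [-1.47, 1.34], [0.16, 2.42], [-1.27, 4.41], [0.06, 2.06], [-2.6, 2.6]. Speed limits (rad/s): [2.22, 2.22, 2.79, 2.79, 3.14, 3.14, 3.14].

## Interface

Orientations are given as a unit quaternion [x, y, z, w].
In Python, from workcell import manip gives the robot as it stands.
- The arm moves only by the shell command python3 -m jog 'ROWS' [FORCE]. ROWS is a JSON object of lists of equal length, an entry for each row: "offset": the shift along the world's x, y, z in m, a list of three; "yaw": the turn about the world's z in degrees; "jaw": the closure, from 0 (fully open) to 1 (shut). A call has 1 to 20 rows; each row shifts and turns the commanded pose from where the row before left it; what a row does not reach is not made up. A row lasts 1/12 s, in which the tool goes at most 41.7 mm and 7.16 degrees, less where a joint would pass 70% of its speed; a pose out of reach is approached as far as the arm can. A call is refused whole if a number of a shift passes 0.0417 or a number of a turn 7.16, either way. A call with a gripper value outside its range is refused whole. The fingers move at their own pace and stop on an object; FORCE is the grip in N (left out, the last holds). Time passes only in rows, so rows that do not move let the fingers close. It gives the time, the measured TCP pose, the force, the opening and the grip force at its end, in the units of the state.
- manip.get_obs(): the state, without advancing time (a new reading comes with each control period).
- manip.camera(name): name is "scene" or "side" or "wrist"; returns a dict with "frame" (400x640x3 uint8, red, green, blue), "camera_matrix" (3x3 intrinsics, pixels), "distortion" ([k1, k2, p1, p2, k3] as OpenCV has them; the pictures are not rectified), "eye" and "attitude" of the camera in the world; the wrist camera has in their place "hand_eye" (4x4, takes a point from camera to tool coordinates, whose origin is the TCP and whose axes are the flange's). Camera axes: x right, y up, looking along -z (the intrinsics and any distortion apply to the point x, -y, -z); pixel columns grow to the right and rows downward; lengths in m; the calibration is good to about 2 mm. A picture is of the moment at which its call begins: read the wrist's pose just before it. There is no depth.
- manip.hand_in(): hands the job in; it is judged then, once.
Trained networks look in a picture, given as the dict that the camera call returned (one of the last four; its "shot" number tells which), for a name from the list of things; names that differ only in an ending like _2 or _b are one class to them, and where a whole thing is asked for, a point or a joint stands for the part that bears it (a point fixed in the world has none). Each returns a list of dicts, best first, with "score" (0 to 1); they miss things now and then, are a little off and sometimes report something else, mostly with a low value. They report only what shows in the picture. A call takes as long as a camera call. They do not tell look-alikes from the thing itself.
- manip.masks_of(picture, name): "region" (400x640 bool, what is visible of it).
- manip.tip_of(picture, name): "at" ([x, y, z] in m, in world coordinates, good to about 4 mm: a listed point, or the origin of a listed thing).
The state is a dict: "clock": time; "joint_pos": joint angles; "joint_velocities": joint speeds; "tau": joint torques, N m; "position": TCP position; "ee_rot": TCP orientation; "ft_force": force on the tool from outside, world axes, zero at the start; "torque": the same for the moment, N m; "grip_width": opening from 0.0 (shut) to 1.0 (fully open); "grasp_force": force on a finger pad.
Only numpy, scipy, OpenCV 4.12 (cv2) and the standard library are available. Lean on these libraries where they do the work, as an engineer would, in place of code of your own. Each camera call takes 0.05 s, during which the arm holds its last target. There are 200 camera calls.

## Working session

There is one attempt and no reset: what is moved stays moved. The work goes in short steps, Python scripts to look and compute and a shell command to move; the robot and the scene stay as the last step left them, time stands still between calls to the robot, and variables do not carry over. Pictures are saved under pics/ and viewed, at most 10 in all, crops included, and the job is handed in when it is done.

```bash
ls; mkdir -p pics; cat > h.py <<'E'
import numpy as np, cv2
from scipy.spatial.transform import Rotation as R
from workcell import manip
def campose(p, o=None):
    if 'eye' in p:
        a=np.array(p['attitude'],float)
        Rm=a if a.shape==(3,3) else R.from_quat(a).as_matrix()
        return Rm,np.array(p['eye'])
    T=np.eye(4);T[:3,:3]=R.from_quat(o['ee_rot']).as_matrix();T[:3,3]=o['position']
    M=T@np.array(p['hand_eye']);return M[:3,:3],M[:3,3]
def px2z(p,uv,z,o=None):
    Rm,e=campose(p,o)
    q=cv2.undistortPoints(np.array(uv,float).reshape(-1,1,2),np.array(p['camera_matrix']),np.array(p['distortion'])).reshape(-1,2)
    d=np.c_[q[:,0],-q[:,1],-np.ones(len(q))]@Rm.T
    return e+d*((z-e[2])/d[:,2])[:,None]
def proj(p,X,o=None):
    Rm,e=campose(p,o); c=(np.atleast_2d(X)-e)@Rm
    c=c*[1,-1,-1]
    return cv2.projectPoints(c,np.zeros(3),np.zeros(3),np.array(p['camera_matrix']),np.array(p['distortion']))[0].reshape(-1,2)
def save(n,f): cv2.imwrite('pics/'+n,f[:,:,::-1])
E
python3 - <<'E'
from h import *
o=manip.get_obs(); print(o, manip.tcp_to_grasp)
for c in ['scene','side','wrist']:
    p=manip.camera(c); save(c+'1.png',p['frame'])
    if c!='wrist': print(c,p['eye'],p['attitude'])
    for n in ['lens','lens_grip','mount','mount_mouth','mount_lip','lens_can','eyepiece','loupe','screw_tin']:
        for t in manip.tip_of(p,n)[:3]: print(c,n,np.round(t['at'],3),round(t['score'],2),proj(p,t['at'],o).round(0))
a=[cv2.imread(f'pics/{c}1.png') for c in ['scene','side']]
E
```

```text
pics
{'clock': 0.0, 'joint_pos': array([ 1.30438021,  0.33289105, -0.06469815,  1.46094486,  0.0216139 ,
        1.34989376, -0.08854837]), 'joint_velocities': array([ 0.00117128,  0.00032445, -0.00223703, -0.00040102,  0.0009982 ,
       -0.00048115,  0.00099044]), 'tau': array([-7.65205550e-04, -6.25437284e+01,  4.87198296e-02, -3.91613603e+01,
        1.60932995e-02,  9.95495589e-03,  1.62323641e-05]), 'position': array([ 0.15077828, -0.60615315,  0.23050227]), 'ee_rot': array([ 9.92579735e-01,  1.21593385e-01, -1.27489604e-04, -7.09134084e-04]), 'ft_force': array([-0.29406373,  0.92602513, -0.94993512]), 'torque': array([0.02540894, 0.005263  , 0.05215553]), 'grasp_force': 0.0, 'grip_width': 1.0003792233622621} 0.0187
scene [0.1198682  0.69738776 0.66267434] [-0.13513464  0.36262473  0.85790042 -0.3380071 ]
scene lens [0.509 0.381 0.001] 0.84 [[283. 254.]]
scene lens [0.434 0.305 0.004] 0.79 [[336. 252.]]
scene lens_grip [0.511 0.377 0.053] 0.77 [[283. 237.]]
scene lens_grip [0.434 0.303 0.051] 0.64 [[338. 237.]]
scene mount [0.496 0.178 0.007] 0.76 [[352. 204.]]
scene mount_mout
[... 464 characters left out ...]
91 ] [-7.45555264e-03  4.49443336e-01  8.93277553e-01  5.61319316e-04]
side lens [0.435 0.3   0.001] 0.97 [[370. 234.]]
side lens [0.509 0.377 0.001] 0.87 [[338. 259.]]
side lens [0.508 0.377 0.013] 0.69 [[339. 255.]]
side lens_grip [0.508 0.377 0.05 ] 0.89 [[339. 242.]]
side lens_grip [0.436 0.306 0.047] 0.67 [[371. 220.]]
side mount [0.498 0.175 0.   ] 0.72 [[341. 202.]]
side mount_mouth [0.492 0.173 0.058] 0.7 [[343. 183.]]
side mount_lip [0.502 0.174 0.046] 0.67 [[339. 187.]]
side lens_can [0.574 0.49  0.001] 0.67 [[305. 303.]]
side eyepiece [0.537 0.502 0.002] 0.86 [[325. 308.]]
side loupe [ 0.467  0.494 -0.002] 0.79 [[363. 306.]]
side screw_tin [ 0.64  -0.006  0.   ] 0.56 [[290. 165.]]
```

View pics/scene1.png

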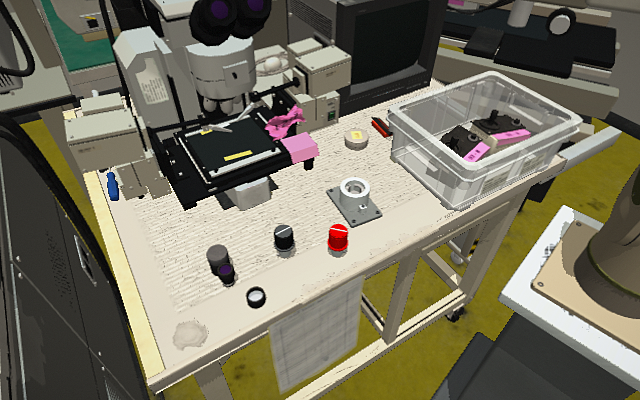

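View pics/side1.png

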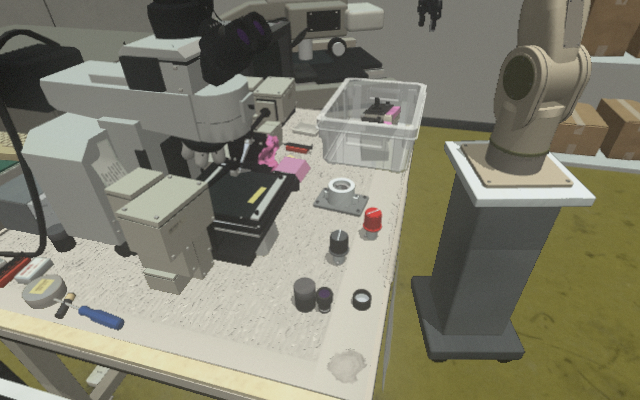

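```bash
python3 - <<'E'
from h import *
s=manip.camera('scene'); d=manip.camera('side')
a=cv2.resize(s['frame'][165:275,200:380],None,fx=4,fy=4,interpolation=cv2.INTER_CUBIC)[:, :720]
b=cv2.resize(d['frame'][170:320,290:400],None,fx=3,fy=3)
save('crop1.png',a)
# triangulated boxes: box rim corners / stage corner at assumed heights
for n,p,l in [('scene',s,{'boxnearrim':(500,72),'boxR':(582,118),'boxfront':(458,185),'boxL':(390,105),'boxbotL':(392,150),'boxbotF':(460,208)}),('side',d,{'boxTL':(335,82),'boxTR':(426,82),'boxBL':(322,150),'boxBR':(405,165)})]:
    for k,v in l.items(): print(n,k,px2z(p,v,0).round(2),px2z(p,v,.12)[0][:2].round(2))
for n,p,l in [('scene',s,{'stageF':(185,207),'pinkR':(318,155),'pinkbot':(308,168)}),('side',d,{'stageN':(262,258),'pinkR':(290,180)})]:
    for k,v in l.items(): print(n,k,px2z(p,v,0)[0].round(2),px2z(p,v,.1)[0][:2].round(2))
E
```

```text
scene boxnearrim [[ 0.53 -0.65  0.  ]] [ 0.46 -0.41]
scene boxR [[ 0.24 -0.55  0.  ]] [ 0.22 -0.33]
scene boxfront [[ 0.36 -0.05  0.  ]] [0.31 0.09]
scene boxL [[ 0.68 -0.23  0.  ]] [ 0.58 -0.06]
scene boxbotL [[ 0.55 -0.05  0.  ]] [0.47 0.08]
scene boxbotF [[0.31 0.02 0.  ]] [0.28 0.14]
side boxTL [[ 0.49 -0.73  0.  ]] [ 0.5  -0.38]
side boxTR [[ 0.09 -0.71  0.  ]] [ 0.18 -0.36]
side boxBL [[ 0.55 -0.1   0.  ]] [0.54 0.12]
side boxBR [[ 0.3 -0.   0. ]] [0.35 0.2 ]
scene stageF [0.77 0.44 0.  ] [0.67 0.48]
scene pinkR [0.68 0.1  0.  ] [0.59 0.19]
scene pinkbot [0.66 0.15 0.  ] [0.58 0.24]
side stageN [0.67 0.37 0.  ] [0.65 0.47]
side pinkR [0.63 0.07 0.  ] [0.62 0.22]
```

View pics/crop1.png

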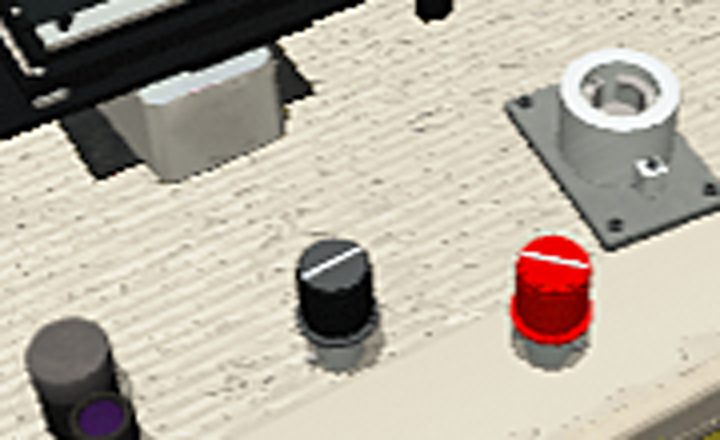

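```bash
python3 - <<'E'
from h import *
s=manip.camera('scene'); d=manip.camera('side'); w=manip.camera('wrist')
l=px2z(s,[(275.75,234.2),(290.75,227.5)],.073); v=l[1]-l[0]; print('line',l.round(3),np.degrees(np.arctan2(v[1],v[0])))
m=px2z(s,[(200+505/4,165+103/4),(200+612/4,165+245/4)],.01); v=m[1]-m[0]; print('edge',m.round(3),np.linalg.norm(v),np.degrees(np.arctan2(v[1],v[0])))
print(np.round(w['hand_eye'],3), np.round(w['camera_matrix'],0))
def ray(p,uv):
    a=px2z(p,uv,0)[0]; e=np.array(p['eye']); return e,(a-e)/np.linalg.norm(a-e)
def tri(a,b):
    e1,d1=ray(s,a);e2,d2=ray(d,b)
    t=np.linalg.lstsq(np.c_[d1,-d2],e2-e1,rcond=None)[0];return (e1+t[0]*d1).round(2),(e2+t[1]*d2).round(2)
print('ocular',tri((213,8),(247,42)),'boxcorner F',tri((458,185),(322,130)),'pink',tri((318,155),(300,178)),'boxR',tri((390,110),(330,85)))
E
python3 -m jog '{"offset":[[0.02,0.011,0.013],[0.02,0.011,0.013],[0.02,0.011,0.013],[0.02,0.011,0.013],[0.02,0.011,0.013],[0.02,0.011,0.013],[0.02,0.011,0.013],[0.02,0.011,0.013],[0.02,0.011,0.013],[0.02,0.011,0.013],[0.015,0.02,0],[0.015,0.02,0],[0.015,0.02,0],[0.015,0.02,0],[0.015,0.02,0],[0.015,0.02,0],[0.015,0.02,0],[0.015,0.02,0],[0.015,0.02,0],[0.015,0.02,0]],"yaw":[2.4,2.4,2.4,2.4,2.4,2.4,2.4,2.4,2.4,2.4,2.4,2.4,2.4,2.4,2.4,2.4,2.4,2.4,2.4,2.4],"jaw":[0,0,0,0,0,0,0,0,0,0,0,0,0,0,0,0,0,0,0,0]}'
```

```text
line [[0.512 0.393 0.073]
 [0.503 0.362 0.073]] -105.54066626314642
edge [[0.565 0.191 0.01 ]
 [0.45  0.232 0.01 ]] 0.1222779545235703 160.26878573854654
[[ 0.     0.958  0.285  0.074]
 [ 1.    -0.    -0.     0.   ]
 [-0.     0.285 -0.958 -0.142]
 [ 0.     0.     0.     1.   ]] [[282.   0. 320.]
 [  0. 282. 203.]
 [  0.   0.   1.]]
ocular (array([0.65, 0.36, 0.44]), array([0.65, 0.36, 0.43])) boxcorner F (array([ 0.39, -0.17, -0.11]), array([ 0.55, -0.22,  0.01])) pink (array([0.6 , 0.18, 0.09]), array([0.6 , 0.19, 0.08])) boxR (array([0.49, 0.09, 0.21]), array([0.52, 0.07, 0.26]))
clock: 3.42
position: [0.5016, -0.2939, 0.361]
ee_rot: [0.856, 0.517, -0.0, -0.0]
ft_force: [0.0, 0.4, -0.7]
grip_width: 1.001
grasp_force: 0.0
```

```bash

python3 -m jog '{"offset":[[0.002,0.03,0],[0.002,0.03,0],[0.002,0.03,0],[0.002,0.03,0],[0.002,0.03,0],[0.002,0.03,0],[0.002,0.03,0],[0.002,0.03,0],[0.002,0.03,0],[0.002,0.03,0],[0.002,0.03,0],[0.002,0.03,0],[0,0.005,-0.03],[0,0.005,-0.03],[0,0.005,-0.03],[0,0.005,-0.03],[0,0.005,-0.03],[0,0.005,-0.03],[0,0.005,-0.03],[0,0.005,-0.03]],"yaw":[2.4,2.4,2.4,2.4,2.4,2.4,2.4,2.4,2.4,2.4,2.4,2.4,2.4,2.4,2.4,2.4,2.4,2.4,2.4,2.4],"jaw":[0,0,0,0,0,0,0,0,0,0,0,0,0,0,0,0,0,0,0,0]}'
python3 -m jog '{"offset":[[0,0,0],[0,0,0]],"yaw":[0,0],"jaw":[0,0]}'
cat > look.py <<'E'
import sys
from h import *
o=manip.get_obs(); p=manip.camera('wrist'); np.savez('w.npz',o=o,p=p,allow_pickle=True)
print(o['position'].round(4),o['joint_pos'].round(2))
for n in sys.argv[2:]:
    for t in manip.tip_of(p,n)[:2]: print(n,np.round(t['at'],4),round(t['score'],2),proj(p,t['at'],o).round(0))
save(sys.argv[1]+'_full.png',p['frame'])
E
python3 look.py m1 mount mount_mouth mount_lip lens; python3 - <<'E'
from h import *
o=manip.get_obs();p=manip.camera('wrist')
c=proj(p,[.497,.176,.05],o)[0].astype(int);print(c)
x,y=c-50;x=max(x,0);y=max(min(y,300),0);print(x,y)
save('m1.png',cv2.resize(p['frame'][y:y+100,x:x+100],(600,600),interpolation=cv2.INTER_CUBIC))
E
```

```text
clock: 5.08
position: [0.524, 0.1049, 0.1202]
ee_rot: [0.572, 0.82, 0.0, 0.0]
ft_force: [0.5, 0.3, 0.2]
grip_width: 0.999
grasp_force: 0.0
clock: 5.25
position: [0.5236, 0.1044, 0.121]
ee_rot: [0.573, 0.819, -0.001, -0.001]
ft_force: [0.4, -0.1, -0.0]
grip_width: 0.998
grasp_force: 0.0
[0.5236 0.1044 0.121 ] [ 0.38  0.32 -0.77  1.8   0.25  1.12 -0.12]
mount [ 0.4921  0.1729 -0.0021] 0.68 [[312. 116.]]
mount_mouth [0.501  0.1733 0.0555] 0.71 [[322. 119.]]
mount_lip [0.4971 0.1763 0.0454] 0.64 [[318. 113.]]
[314 111]
264 61
```

View pics/m1.png

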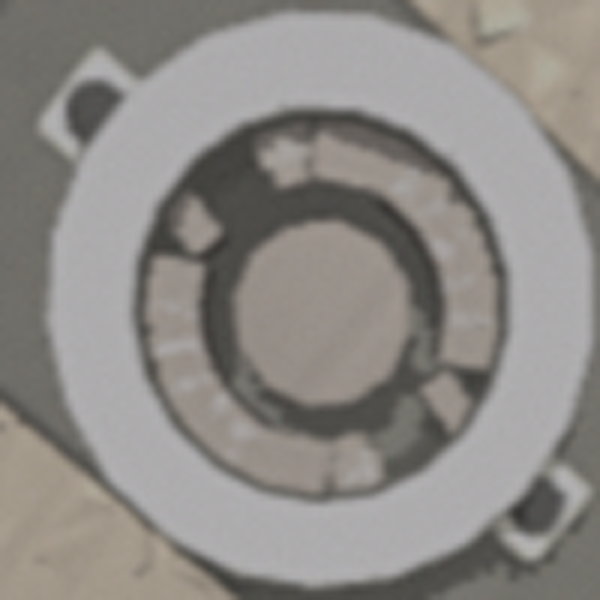

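```bash
python3 - <<'E'
from h import *
o=manip.get_obs();p=manip.camera('wrist')
f=lambda x,y:(263.6+x/6,60.6+y/6)
a=px2z(p,[f(235,185),f(406,420),f(322,303)],.046,o); v=a[1]-a[0];print(a.round(4),np.degrees(np.arctan2(v[1],v[0])),np.linalg.norm(v))
print('mouth',px2z(p,[f(320,298),f(50,298),f(590,298),f(320,10),f(320,585)],.056,o).round(4))
x=px2z(p,[f(95,105),f(545,505)],.02,o);v=x[1]-x[0];print('screws',np.degrees(np.arctan2(v[1],v[0])))
for s in ('scene','side'):
    q=manip.camera(s)
    for n in('mount_mouth','mount_lip','lens_grip'):
        for t in manip.tip_of(q,n)[:2]:print(s,n,np.round(t['at'],4),round(t['score'],2))
E
```

```text
[[0.484  0.1858 0.046 ]
 [0.5131 0.167  0.046 ]
 [0.4985 0.1766 0.046 ]] -32.80778781425209 0.03472746829967676
mouth [[0.4982 0.1768 0.056 ]
 [0.4683 0.166  0.056 ]
 [0.5281 0.1877 0.056 ]
 [0.4878 0.2059 0.056 ]
 [0.5096 0.1452 0.056 ]]
screws -20.413857784885685
scene mount_mouth [0.4965 0.1766 0.0518] 0.55
scene mount_lip [0.4961 0.1792 0.05  ] 0.59
scene mount_lip [0.5067 0.379  0.002 ] 0.58
scene lens_grip [0.4353 0.3027 0.0529] 0.64
scene lens_grip [0.5099 0.3755 0.0527] 0.55
side mount_mouth [0.5055 0.3782 0.0497] 0.57
side mount_lip [0.4989 0.174  0.0479] 0.58
side lens_grip [0.4391 0.3071 0.0531] 0.61
side lens_grip [0.5046 0.3779 0.052 ] 0.6
```

```bash

python3 -m jog '{"offset":[[0,0,0.03],[0.001,0.025,0],[0.001,0.025,0],[0.001,0.025,0],[0.001,0.025,0],[0.001,0.025,0],[0.001,0.025,0],[0.001,0.025,0],[0.001,0.025,0],[0,0,0],[0,0,0],[0,0,0]],"yaw":[0,0,0,0,0,0,0,0,0,0,0,0],"jaw":[0,0,0,0,0,0,0,0,0,0,0,0]}'
python3 look.py l1 lens lens_grip; python3 - <<'E'
from h import *
o=manip.get_obs();p=manip.camera('wrist')
c=proj(p,[.508,.377,.07],o)[0].astype(int)
x,y=np.clip(c-50,0,[540,300]);print(x,y)
save('l1.png',cv2.resize(p['frame'][y:y+100,x:x+100],(600,600),interpolation=cv2.INTER_CUBIC))
E
```

```text
clock: 7.0
position: [0.533, 0.3029, 0.151]
ee_rot: [0.574, 0.819, -0.0, 0.0]
ft_force: [1.1, 0.3, -1.4]
grip_width: 0.995
grasp_force: 0.0
[0.533  0.3029 0.151 ] [ 0.02  0.48 -0.8   1.56  0.36  1.25 -0.49]
lens [ 0.4343  0.3044 -0.0017] 0.98 [[230. 157.]]
lens [ 0.5097  0.3806 -0.0007] 0.81 [[324. 110.]]
lens_grip [0.5077 0.375  0.0568] 0.9 [[320. 114.]]
lens_grip [0.4281 0.3059 0.0539] 0.87 [[204. 161.]]
270 60
```

View pics/l1.png

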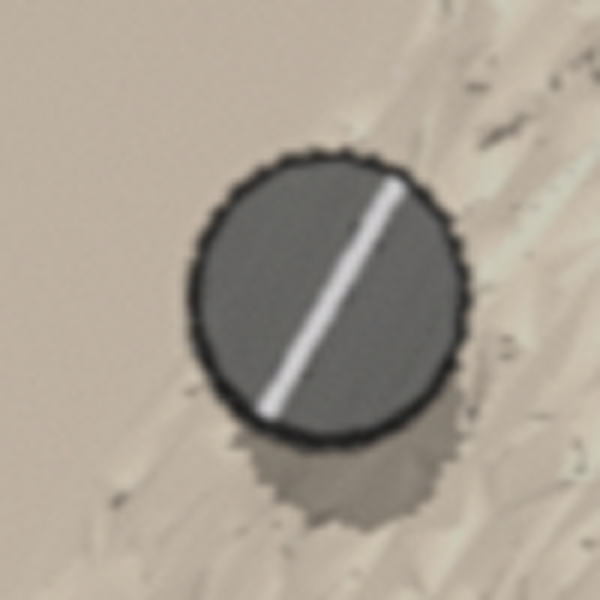

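```bash
python3 - <<'E'
from h import *
o=manip.get_obs();p=manip.camera('wrist')
f=lambda x,y:(269.6+x/6,59.6+y/6)
a=px2z(p,[f(397,183),f(267,412)],.073,o); v=a[1]-a[0];print(a.mean(0),np.degrees(np.arctan2(v[1],v[0])),np.linalg.norm(v))
b=px2z(p,[f(332,298),f(190,298),f(470,298)],.071,o);print(b.round(4),np.linalg.norm(b[1]-b[2]))
q=R.from_quat(o['ee_rot']).as_matrix();print('toolx',np.degrees(np.arctan2(q[1,0],q[0,0])),q[:,2])
E
```

```text
[0.51076969 0.37850585 0.073     ] -100.7354907128943 0.031413711751799474
[[0.5109 0.3788 0.071 ]
 [0.4941 0.3727 0.071 ]
 [0.5271 0.3847 0.071 ]] 0.0350534969554615
toolx 109.87617907315227 [ 3.14111770e-04 -5.11160249e-04 -9.99999820e-01]
```

```bash

python3 -m jog '{"offset":[[-0.0073,0.0252,0],[-0.0073,0.0252,0],[-0.0074,0.0252,0],[0,0,0],[0,0,-0.02],[0,0,-0.02],[0,0,-0.02],[0,0,-0.02],[0,0,-0.02],[0,0,-0.014],[0,0,0],[0,0,0],[0,0,0],[0,0,0],[0,0,0],[0,0,0],[0,0,0],[0,0,0]],"yaw":[-6.67,-6.67,-6.66,0,0,0,0,0,0,0,0,0,0,0,0,0,0,0],"jaw":[0,0,0,0,0,0,0,0,0,0,0.3,0.4,0.48,0.52,0.56,0.6,0.64,0.7]}' 20
python3 -c "
from h import *
o=manip.get_obs();print(o['position'].round(4),o['joint_pos'].round(2))
p=manip.camera('scene');save('g1.png',cv2.resize(p['frame'][130:270,190:390],(800,560),interpolation=cv2.INTER_CUBIC))"
```

```text
clock: 8.75
position: [0.5112, 0.3797, 0.0386]
ee_rot: [0.707, 0.707, 0.001, 0.0]
ft_force: [-1.2, -0.6, 7.5]
grip_width: 0.423
grasp_force: 19.5
[0.5112 0.3797 0.0386] [-0.2   0.63 -0.69  1.59  0.44  1.08 -1.  ]
```

View pics/g1.png

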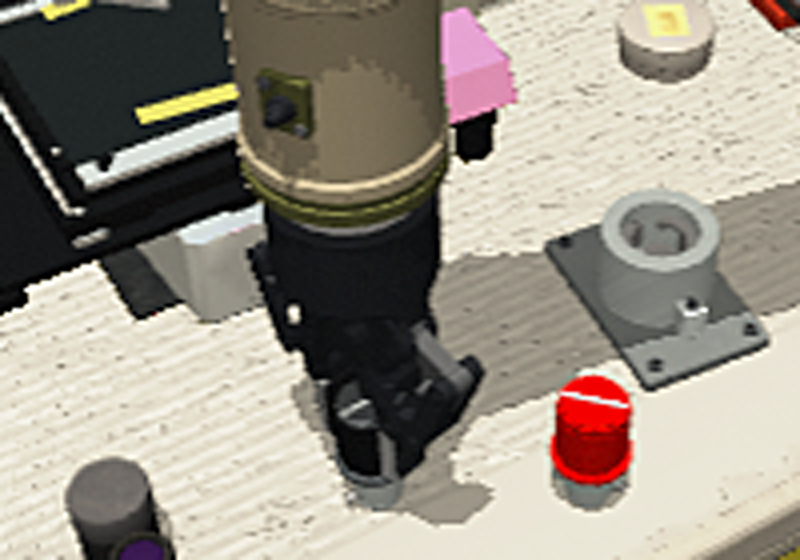

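```bash

python3 -m jog '{"offset":[[0,0,0.001],[0,0,0.002],[0,0,0],[0,0,0],[0,0,0],[0,0,0],[0,0,0],[0,0,0],[0,0,0],[0,0,0],[0,0,0],[0,0,0],[0,0,0],[0,0,0],[0,0,0],[0,0,0],[0,0,0]],"yaw":[0,0,0,0,6.92,6.92,6.92,6.92,6.92,6.92,6.92,6.92,6.92,6.92,6.92,6.92,6.96],"jaw":[0.5,0.4,0.2,0.1,0.1,0.1,0.1,0.1,0.1,0.1,0.1,0.1,0.1,0.1,0.1,0.1,0.1]}'
python3 -m jog '{"offset":[[0,0,0],[0,0,0],[0,0,0],[0,0,0],[0,0,0],[0,0,0],[0,0,0],[0,0,0],[0,0,0],[0,0,0],[0,0,0]],"yaw":[0,0,0,0,0,0,0,0,0,0,0],"jaw":[0.1,0.35,0.45,0.5,0.52,0.54,0.56,0.58,0.6,0.65,0.7]}' 20
python3 -c "
from h import *
o=manip.get_obs();print(o['position'].round(4),o['joint_pos'].round(2),o['torque'].round(2))
p=manip.camera('side');save('g2.png',p['frame'])
p=manip.camera('wrist');save('g2w.png',p['frame'])"
```

```text
clock: 10.22
position: [0.511, 0.3789, 0.0402]
ee_rot: [-0.003, 1.0, -0.0, -0.0]
ft_force: [-0.3, -0.0, -0.6]
grip_width: 0.9
grasp_force: 0.0
clock: 11.13
position: [0.511, 0.379, 0.0405]
ee_rot: [0.0, 1.0, -0.0, 0.0]
ft_force: [-0.9, -1.3, 2.9]
grip_width: 0.413
grasp_force: 19.9
[0.511  0.379  0.0405] [-0.01  0.75 -0.98  1.58  0.66  1.17  0.43] [-0.36  0.14  0.  ]
```

View pics/g2w.png

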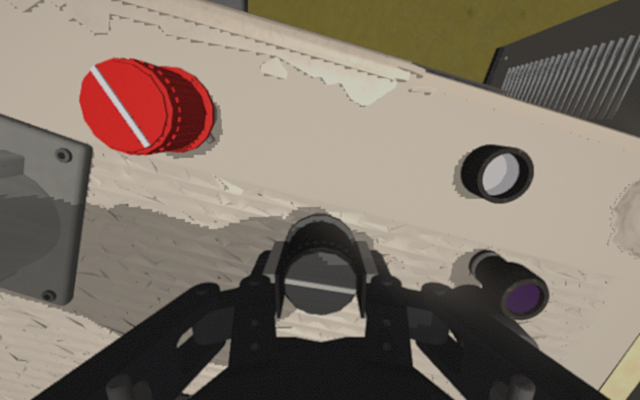

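```bash
cat > line.py <<'E'
from h import *
def line(z):
    o=manip.get_obs();p=manip.camera('wrist')
    g=cv2.cvtColor(p['frame'],cv2.COLOR_RGB2GRAY).astype(float)
    r=g[268:300,287:353]; ys,xs=np.nonzero(r>120)
    # keep largest component
    n,l,s,c=cv2.connectedComponentsWithStats((r>120).astype(np.uint8)); k=1+np.argmax(s[1:,4]); ys,xs=np.nonzero(l==k)
    P=px2z(p,np.c_[xs+287,ys+268],z,o)[:,:2]; m=P.mean(0); u=np.linalg.svd(P-m)[2][0]; t=(P-m)@u
    q=R.from_quat(o['ee_rot']).as_matrix()
    a=np.degrees(np.arctan2(u[1],u[0]));mid=m+u*(t.max()+t.min())/2
    tx=np.degrees(np.arctan2(q[1,0],q[0,0]))
    print('n',len(xs),'ang',a%180,'rel tool',(a-tx)%180,'toolx',tx%360,'len',np.ptp(t),'mid',mid,'-tcp in tool',(q[:2,:2].T@(mid-o['position'][:2])).round(4))
if __name__=='__main__':
    import sys; line(float(sys.argv[1]))
E
python3 line.py .073; python3 -c "
from h import *
p=manip.camera('wrist');save('g3.png',cv2.resize(p['frame'][205:335,250:390],(700,650),interpolation=cv2.INTER_CUBIC))"
```

```text
n 299 ang 79.54742210017464 rel tool 79.59162419499575 toolx 179.9557979051789 len 0.02985390550340777 mid [0.51091872 0.37883719] -tcp in tool [ 0.0001 -0.0001]
```

View pics/g3.png

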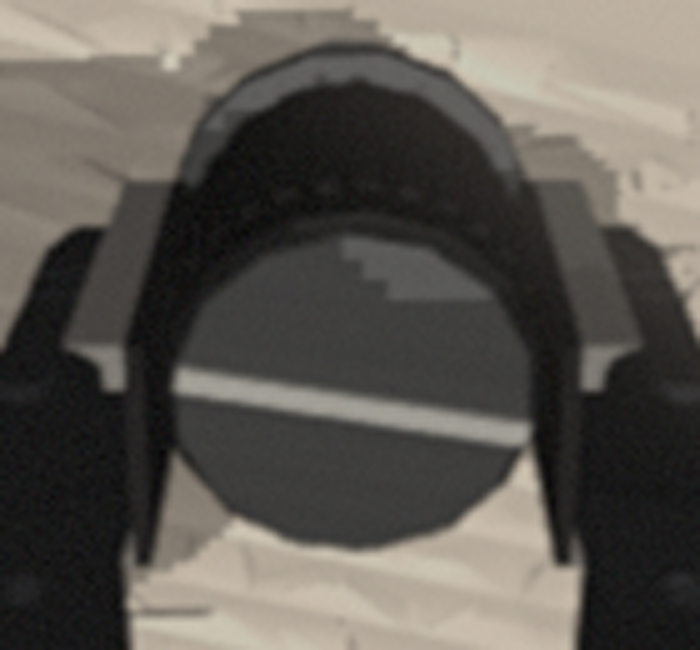

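```bash

python3 -m jog '{"offset":[[0,0,0],[0,0,0],[0,0,0.01],[0,0,0.02],[0,0,0.02],[0,0,0.02],[0,0,0.02],[0,0,0.01],[-0.0013,-0.0202,0],[-0.0013,-0.0202,0],[-0.0013,-0.0202,0],[-0.0013,-0.0202,0],[-0.0013,-0.0202,0],[-0.0013,-0.0202,0],[-0.0013,-0.0202,0],[-0.0013,-0.0202,0],[-0.0013,-0.0202,0],[-0.0011,-0.0205,0]],"yaw":[0,0,0,0,0,0,0,0,6.77,6.77,6.77,6.77,6.77,6.77,6.77,6.77,6.77,6.77],"jaw":[0.75,0.75,0.75,0.75,0.75,0.75,0.75,0.75,0.75,0.75,0.75,0.75,0.75,0.75,0.75,0.75,0.75,0.75]}' 45
python3 -m jog '{"offset":[[0,0,0],[0,0,0],[0,0,0],[0,0,0]],"yaw":[0,0,0,0],"jaw":[0.75,0.75,0.75,0.75]}'
python3 -c "
from h import *
o=manip.get_obs();print(o['position'].round(4),o['joint_pos'].round(2),o['torque'].round(2))"
python3 line.py .173
```

```text
clock: 12.83
position: [0.4977, 0.1758, 0.1401]
ee_rot: [-0.559, 0.829, 0.0, -0.0]
ft_force: [-0.3, -0.4, -1.6]
grip_width: 0.407
grasp_force: 45.1
clock: 13.17
position: [0.4978, 0.1778, 0.1405]
ee_rot: [-0.557, 0.831, 0.0, 0.0]
ft_force: [-0.1, 0.7, -1.3]
grip_width: 0.41
grasp_force: 45.2
[0.4978 0.1778 0.1405] [ 0.67  0.61 -1.41  1.78  0.63  1.31  1.86] [0.02 0.04 0.05]
n 287 ang 147.36776148489758 rel tool 79.70932272183268 toolx 247.6584387630649 len 0.029836932388582864 mid [0.49868259 0.17642432] -tcp in tool [ 0.001  -0.0013]
```

```bash

python3 -m jog '{"offset":[[0,0,-0.011],[0,0,-0.011],[0,0,-0.011],[0,0,-0.011],[0,0,-0.007],[0,0,-0.004],[0,0,0],[0,0,0]],"yaw":[0,0,0,0,0,0,0,0],"jaw":[0.75,0.75,0.75,0.75,0.75,0.75,0.75,0.75]}'
python3 -m jog '{"offset":[[0,0,-0.002],[0,0,-0.002],[0,0,-0.001],[0,0,-0.001],[0,0,0],[0,0,0]],"yaw":[0,0,0,0,0,0],"jaw":[0.75,0.75,0.75,0.75,0.75,0.75]}'
python3 -c "
from h import *
o=manip.get_obs();print(o['position'].round(4),o['joint_pos'].round(2),o['torque'].round(2))"
```

```text
clock: 13.88
position: [0.4981, 0.1769, 0.0854]
ee_rot: [-0.557, 0.831, 0.0, -0.0]
ft_force: [0.7, 0.6, -1.1]
grip_width: 0.405
grasp_force: 45.2
clock: 14.38
position: [0.4981, 0.1768, 0.0794]
ee_rot: [-0.557, 0.831, 0.0, -0.0]
ft_force: [0.6, -0.2, -1.9]
grip_width: 0.408
grasp_force: 45.2
[0.4981 0.1768 0.0794] [ 0.61  0.67 -1.33  1.84  0.7   1.21  1.81] [0.06 0.07 0.02]
```

```bash

python3 -m jog '{"offset":[[0,0,-0.001],[0,0,-0.001],[0,0,0]],"yaw":[0,0,0],"jaw":[0.75,0.75,0.75]}'
python3 -m jog '{"offset":[[0,0,-0.001],[0,0,-0.001],[0,0,0]],"yaw":[0,0,0],"jaw":[0.75,0.75,0.75]}'
```

```text
clock: 14.63
position: [0.498, 0.1767, 0.0772]
ee_rot: [-0.557, 0.831, 0.0, -0.0]
ft_force: [-0.7, 0.3, -2.4]
grip_width: 0.408
grasp_force: 45.2
clock: 14.88
position: [0.498, 0.1767, 0.0751]
ee_rot: [-0.557, 0.831, 0.0, -0.0]
ft_force: [0.2, -1.0, -0.9]
grip_width: 0.409
grasp_force: 45.2
```

```bash

python3 -m jog '{"offset":[[0,0,-0.001],[0,0,-0.001],[0,0,-0.001],[0,0,-0.001],[0,0,-0.001],[0,0,-0.001],[0,0,-0.001],[0,0,-0.001],[0,0,0],[0,0,0]],"yaw":[0,0,0,0,0,0,0,0,0,0],"jaw":[0.75,0.75,0.75,0.75,0.75,0.75,0.75,0.75,0.75,0.75]}'
python3 line.py .099
```

```text
clock: 15.72
position: [0.4983, 0.177, 0.0677]
ee_rot: [-0.557, 0.831, -0.0, 0.0]
ft_force: [-1.7, -1.4, 7.0]
grip_width: 0.412
grasp_force: 45.9
n 269 ang 147.26680517100755 rel tool 79.5953929598137 toolx 247.67141221119385 len 0.030181052401728747 mid [0.49945494 0.17642082] -tcp in tool [ 0.0001 -0.0013]
```

```bash

python3 -m jog '{"offset":[[0,0,-0.001],[0,0,-0.0005],[0,0,0],[0,0,0]],"yaw":[0,0,0,0],"jaw":[0.75,0.75,0.75,0.75]}'
```

```text
clock: 16.1
position: [0.4983, 0.177, 0.0663]
ee_rot: [-0.557, 0.831, -0.0, 0.0]
ft_force: [-2.0, -0.9, 8.5]
grip_width: 0.408
grasp_force: 46.0
```

```bash

python3 -m jog '{"offset":[[0,0,0],[0,0,0],[0,0,0],[0,0,0],[0,0,0]],"yaw":[-4,-4,-4,-4,0],"jaw":[0.75,0.75,0.75,0.75,0.75]}'
python3 -c "
from h import *
o=manip.get_obs();print(o['position'].round(4),o['joint_pos'].round(2),o['torque'].round(2))"
python3 line.py .099
```

```text
clock: 16.52
position: [0.4989, 0.1772, 0.0667]
ee_rot: [-0.434, 0.901, -0.0, 0.001]
ft_force: [-0.6, 0.2, 8.8]
grip_width: 0.408
grasp_force: 46.0
[0.4989 0.1772 0.0667] [ 0.57  0.64 -1.26  1.85  0.67  1.16  1.55] [ 0.03  0.21 -0.01]
n 280 ang 131.14939297361175 rel tool 79.7381584858204 toolx 231.41123448779135 len 0.029896577260753784 mid [0.4993929  0.17610753] -tcp in tool [ 0.0005 -0.0011]
```

```bash

python3 -m jog '{"offset":[[0,0,0],[0,0,0],[0,0,0],[0,0,0],[0,0,0],[0,0,0],[0,0,0],[0,0,0],[0,0,0]],"yaw":[-4,-4,-4,-4,-4,-4,-4,0,0],"jaw":[0.75,0.75,0.75,0.75,0.75,0.75,0.75,0.75,0.75]}'
python3 line.py .099
python3 -m jog '{"offset":[[0,0,0],[0,0,0],[0,0,0],[0,0,0]],"yaw":[-2,-2,0,0],"jaw":[0.75,0.75,0.75,0.75]}'
python3 -c "
from h import *
o=manip.get_obs();print(o['position'].round(4),o['joint_pos'].round(2),o['torque'].round(2))"
python3 line.py .099
```

```text
clock: 17.32
position: [0.499, 0.1773, 0.0667]
ee_rot: [-0.205, 0.979, 0.0, 0.001]
ft_force: [-0.0, 0.2, 8.6]
grip_width: 0.409
grasp_force: 46.0
n 274 ang 103.16873903491293 rel tool 79.5241703124745 toolx 203.64456872243844 len 0.02992034023388611 mid [0.4990889 0.1766384] -tcp in tool [ 0.0001 -0.0006]
clock: 17.7
position: [0.499, 0.1773, 0.0667]
ee_rot: [-0.171, 0.985, 0.0, 0.001]
ft_force: [-0.3, -0.3, 8.5]
grip_width: 0.408
grasp_force: 46.0
[0.499  0.1773 0.0667] [ 0.51  0.56 -1.15  1.85  0.58  1.11  1.06] [-0.02  0.02 -0.05]
n 269 ang 99.25261308635332 rel tool 79.59568856214338 toolx 199.65692452420996 len 0.029913747981307276 mid [0.49909451 0.17671002] -tcp in tool [ 0.0001 -0.0006]
```

```bash
for i in 1; do
python3 -m jog '{"offset":[[0,0,0],[0,0,0],[0,0,0]],"yaw":[-1.5,-1.5,0],"jaw":[0.75,0.75,0.75]}'
python3 -c "
from h import *
o=manip.get_obs();print(o['torque'].round(2))"; done
python3 line.py .099
python3 -m jog '{"offset":[[0,0,0],[0,0,0],[0,0,0]],"yaw":[-1.5,-1.5,0],"jaw":[0.75,0.75,0.75]}'
python3 -c "
from h import *
o=manip.get_obs();print(o['torque'].round(2))"
python3 line.py .099
```

```text
clock: 18.0
position: [0.499, 0.1772, 0.0667]
ee_rot: [-0.144, 0.99, 0.0, 0.001]
ft_force: [-0.2, -0.7, 7.5]
grip_width: 0.405
grasp_force: 46.0
[-0.03  0.06 -0.02]
n 269 ang 96.1707487367874 rel tool 79.59143904270047 toolx 196.57930969408696 len 0.029912033956843536 mid [0.49906396 0.17673608] -tcp in tool [ 0.0001 -0.0005]
clock: 18.3
position: [0.4988, 0.1773, 0.0666]
ee_rot: [-0.118, 0.993, 0.0, 0.001]
ft_force: [-1.0, -0.4, 8.6]
grip_width: 0.406
grasp_force: 46.0
[-0.02  0.17 -0.01]
n 269 ang 93.17396249499112 rel tool 79.58638915572237 toolx 193.58757333926872 len 0.029895766872842684 mid [0.49883229 0.17683169] -tcp in tool [ 0.0001 -0.0004]
```

```bash

python3 -m jog '{"offset":[[0,0,0],[0,0,0],[0,0,0]],"yaw":[-1,-1,0],"jaw":[0.75,0.75,0.75]}'
python3 -c "
from h import *
o=manip.get_obs();print(o['torque'].round(2))"
python3 line.py .099
```

```text
clock: 18.6
position: [0.4988, 0.1773, 0.0666]
ee_rot: [-0.101, 0.995, 0.0, 0.001]
ft_force: [-1.0, -1.0, 8.2]
grip_width: 0.408
grasp_force: 46.0
[-0.09  0.31  0.28]
n 268 ang 91.45145331934197 rel tool 79.8058733283857 toolx 191.6455799909563 len 0.02988932859108972 mid [0.4987856  0.17688163] -tcp in tool [ 0.0001 -0.0004]
```

```bash

python3 -m jog '{"offset":[[0,0,0],[0,0,0],[0,0,0.001],[0,0,0.001],[0,0,0.001],[0,0,0.001],[0,0,0],[0,0,0]],"yaw":[2,2.5,0,0,0,0,0,0],"jaw":[0.75,0.75,0.75,0.75,0.75,0.75,0.75,0.75]}'
python3 -c "
from h import *
o=manip.get_obs();print(o['torque'].round(2))"
python3 line.py .103
```

```text
clock: 19.32
position: [0.4987, 0.1773, 0.0703]
ee_rot: [-0.141, 0.99, 0.0, 0.001]
ft_force: [1.2, 0.4, 5.4]
grip_width: 0.407
grasp_force: 45.7
[ 0.34 -0.17  0.04]
n 270 ang 95.6876682227056 rel tool 79.50937959679726 toolx 196.17828862590832 len 0.029810054292822012 mid [0.4984547 0.1767011] -tcp in tool [ 0.0004 -0.0005]
```

```bash

python3 -m jog '{"offset":[[0,0,0.001],[0,0,0.0005],[0,0,0],[0,0,0]],"yaw":[0,0,0,0],"jaw":[0.75,0.75,0.75,0.75]}'
python3 -c "
from h import *
o=manip.get_obs();print(o['torque'].round(2))"
python3 line.py .103
```

```text
clock: 19.7
position: [0.4983, 0.177, 0.071]
ee_rot: [-0.141, 0.99, 0.001, 0.0]
ft_force: [4.0, 4.6, -4.7]
grip_width: 0.409
grasp_force: 45.5
[ 0.9  -0.96 -0.03]
n 273 ang 95.59812025376796 rel tool 79.42629672538982 toolx 196.17182352837813 len 0.030003183173767725 mid [0.49839213 0.17656004] -tcp in tool [ 0.     -0.0005]
```

```bash

python3 -m jog '{"offset":[[0,0,-0.0008],[0,0,0],[0,0,0],[0,0,0],[0,0,0],[0,0,0],[0,0,0],[0,0,0],[0,0,0.01],[0,0,0.02],[0,0,0.02],[0,0,0.03],[0,0,0.03],[0,0,0],[0,0,0]],"yaw":[0,0,0,0,0,0,0,0,0,0,0,0,0,0,0],"jaw":[0.7,0.65,0.6,0.55,0.5,0.4,0.2,0,0,0,0,0,0,0,0]}' 20
python3 - <<'E'
from h import *
for c in('scene','side'):
    p=manip.camera(c)
    for n in('lens','lens_grip','mount','mount_mouth'):
        for t in manip.tip_of(p,n)[:3]:print(c,n,np.round(t['at'],3),round(t['score'],2))
    if c=='side': save('f1.png',cv2.resize(p['frame'][130:250,270:430],(800,600),interpolation=cv2.INTER_CUBIC))
p=manip.camera('wrist');save('f2.png',p['frame'])
E
```

```text
clock: 21.0
position: [0.4989, 0.1772, 0.1825]
ee_rot: [-0.141, 0.99, -0.0, 0.002]
ft_force: [0.0, -0.2, -0.2]
grip_width: 0.996
grasp_force: 0.0
scene lens [0.434 0.303 0.002] 0.95
scene lens [0.497 0.178 0.03 ] 0.81
scene lens [0.495 0.176 0.081] 0.51
scene lens_grip [0.5   0.176 0.08 ] 0.9
scene lens_grip [0.436 0.303 0.051] 0.71
scene mount [ 0.496  0.176 -0.001] 0.94
scene mount [0.498 0.177 0.047] 0.22
scene mount_mouth [0.496 0.174 0.055] 0.65
scene mount_mouth [ 0.475  0.488 -0.   ] 0.34
side lens [0.497 0.173 0.032] 0.88
side lens [ 0.433  0.301 -0.001] 0.61
side lens_grip [0.494 0.175 0.079] 0.74
side lens_grip [0.437 0.306 0.05 ] 0.7
side mount [ 0.5    0.176 -0.001] 0.68
side mount_mouth [0.496 0.172 0.062] 0.75
side mount_mouth [0.576 0.488 0.004] 0.55
```

View pics/f1.png

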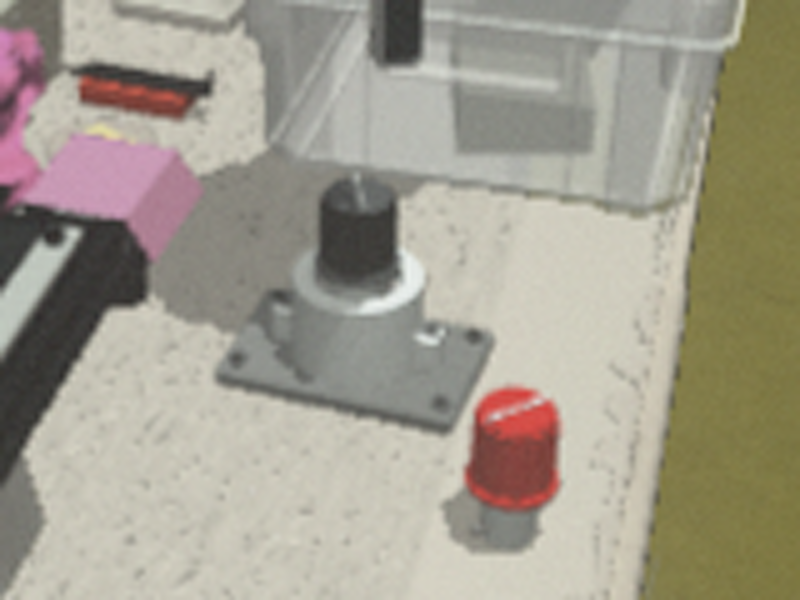

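View pics/f2.png

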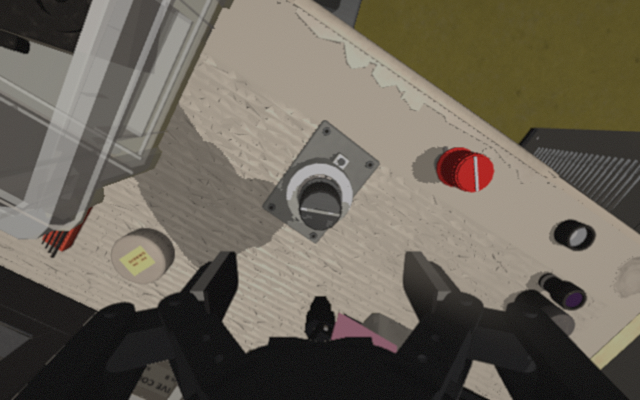

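The lens stands upright in the mount (side crop about (358,230), wrist picture (320,205)). Its origin reads 30–32 mm, it is held up by the notch, and the gripper is clear.

```bash
python3 -c "
from workcell import manip
print(manip.hand_in())"
```

```text
the job is handed in; nothing more can be done
None
```

The lens is in the bayonet mount, upright, released and handed in at about 21 s; an upward pull was resisted at the notch and the cameras put it at 30–32 mm, but `hand_in()` returned no verdict.

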